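# Show the class the dog's face and its glaze

## Task

Show the class which glaze the clay dog gets: gently push the red peg round until the dog on the turntable looks straight at the lamp and leave it there, then point down at the top of the dog's head from just above it, holding still for two seconds, and then point in the same way at the lid of the green jar for two seconds. Do not touch the dog, the lamp, the jars or any of the other loose things; nothing is to be picked up.

Things in the scene. Friction and masses are not known exactly. Their poses are not given: they have to be found in the camera images.
- turntable (a joint): angle (rad) of the flat aluminium turntable (disc 300 mm across, 14 mm thick, top face 50 mm above the table) about its upright axis, counter-clockwise from above positive; no stop within 1.7 rad either way. Light, even friction (about 0.15 N m, so about 1 to 2 N at the peg): it stops and stays where it is left
- dog: sitting dog of brown fired clay with dark ears, fixed to the middle of the turntable and turning with it; about 190 mm from nose to tail tip, 90 mm wide, 150 mm tall (its top is 200 mm above the table). Origin on the turntable's axis, at the disc's top face; x points the way the dog looks (from tail to nose), z up. Must not be touched
- dog_head (a point): top of the dog's head, 38 mm ahead of the turntable's axis and 200 mm above the table; the head is 50 mm across
- peg_top (a point): centre of the top of the turning peg: an upright red round peg, 18 mm in diameter and 60 mm tall, that stands on the disc 130 mm from the axis, exactly behind the dog's tail; its top is 110 mm above the table
- lamp: mushroom table lamp, cream shade 120 mm across on a thin brass stem and a black foot 110 mm across, 165 mm tall; origin at the centre of its underside, z up. It stands far left or far right. Not to be touched
- green_jar: closed white glaze jar with a green screw lid and a green band, 67 mm across, 84 mm tall, loose; origin at the centre of its underside, z up. Not to be touched
- green_lid (a point): centre of the top of the green lid, 84 mm above the table; the lid is 64 mm across
- blue_jar: the same closed glaze jar as the green one but with a blue lid and band: 67 mm across, 84 mm tall; origin at the centre of its underside, z up. Not to be touched
- yellow_jar: the same closed glaze jar as the green one but with a yellow lid and band: 67 mm across, 84 mm tall; origin at the centre of its underside, z up. Not to be touched
- bird: small terracotta bird on a round foot, about 115 mm long, 45 mm wide, 83 mm tall, loose; origin at the centre of its underside, x towards its beak. Not to be touched
- brush_pot: white pot 76 mm across, 95 mm tall, with brush handles up to 165 mm above the table, loose; origin at the centre of its underside. It stands on the far side opposite the lamp. Not to be touched
- modelling_tool: wooden-handled steel modelling spatula, 180 mm long, lying flat across the far side beyond the turntable, roughly along the table's y; origin on its underside. Not to be touched

How it is judged:
On the way, in this order (a step that is already met when the one before it is completed fails the run):
1. the dog looks at the lamp, the turntable is still and the peg is let go (y of lamp in the frame of dog between -0.06 and 0.06 m and x of lamp in the frame of dog above 0.1 m and velocity of joint turntable between -0.1 and 0.1 rad/s and contact force between anything else and peg below 0.1 N), for 0.2 s.
2. the fingers point at the dog's head from just above it and dwell, the dog still facing the lamp (y of lamp in the frame of dog between -0.06 and 0.06 m and x of lamp in the frame of dog above 0.1 m and velocity of joint turntable between -0.1 and 0.1 rad/s and horizontal distance between the grasp point and dog_head below 0.03 m and z of the grasp point in the frame of dog_head between 0.01 and 0.09 m), for 1.5 s.
3. the fingers point at the green lid from just above it and dwell, the dog still facing the lamp (y of lamp in the frame of dog between -0.06 and 0.06 m and x of lamp in the frame of dog above 0.1 m and velocity of joint turntable between -0.1 and 0.1 rad/s and horizontal distance between the grasp point and green_lid below 0.03 m and z of the grasp point in the frame of green_lid between 0.01 and 0.09 m), for 1.5 s.
At the end, for the whole second after the job is handed in: The dog's line of sight passes within 60 mm of the lamp's centre, turntable still. Head, then green lid, each pointed at for 1.5 s: grasp point (20 mm behind the fingertips) within 30 mm sideways and 10 to 90 mm above. Loose things upright, within 8 mm of their start (y of lamp in the frame of dog between -0.06 and 0.06 m and x of lamp in the frame of dog above 0.1 m and velocity of joint turntable between -0.1 and 0.1 rad/s and distance of each of lamp, brush_pot, green_jar, blue_jar, yellow_jar, bird, modelling_tool from where it was at the start of the episode below 0.008 m and angle between each of lamp, brush_pot, green_jar, blue_jar, yellow_jar, bird's own z axis and vertical below 0.1 rad); the robot touches nothing.
It fails at once if the dog is touched (contact force between any of the fingers, the arm and dog above 0.5 N).
It fails at once if the peg is squeezed or pushed hard (over 20 N) (contact force between the fingers and peg above 20 N).
It fails at once if the lamp, a jar, the bird, the brush pot or the modelling tool is touched or moved more than 8 mm (contact force between any of the fingers, the arm and lamp above 0.5 N or contact force between any of the fingers, the arm and brush_pot above 0.5 N or contact force between any of the fingers, the arm and green_jar above 0.5 N or contact force between any of the fingers, the arm and blue_jar above 0.5 N or contact force between any of the fingers, the arm and yellow_jar above 0.5 N or contact force between any of the fingers, the arm and bird above 0.5 N or contact force between any of the fingers, the arm and modelling_tool above 0.5 N or distance of any of lamp, brush_pot, green_jar, blue_jar, yellow_jar, bird, modelling_tool from where it was at the start of the episode above 0.008 m).
It also fails if it takes over 67 s, if anything falls off the work surface, if the arm or the gripper's body presses on something with over 40 N, if the wrist force passes 120 N, or if a joint passes its speed limit or range.

## Robot

A 7-joint arm with a two-finger parallel gripper is mounted at the origin on the work surface. World frame = base frame: x ahead of the robot, y to its left, z up, the work surface at z = 0. Lengths are in m, angles in rad, forces in N, time in s.
With the tool pointing down it reaches from about 0.4 to 0.85 m from the base axis. Payload 10.4 kg.
Tool frame: the origin (TCP) lies on the front face of the gripper's body, between the roots of the fingers; the fingertips stand 73 mm ahead of it and the grasp point (between the pads) lies manip.hold_point_z ahead of it (manip.hold_point_z is the distance from the TCP to the grasp point, in m); y points along the fingers, z is the direction in which the jaws open and shut, and the axes are right-handed (so a half turn about y gives the same grasp; the last joint's range is limited). The gripper opens to 85 mm and grips with 20 to 120 N. Pads are 22 mm wide; open, the fingers measure 114 mm over their backs; the gripper's body (76 mm by 85 mm) begins 54 mm behind the grasp point. The pads swing forward as they close: fully open they stand 13 mm farther back than shut.
Start: joints at [1.106, 0.332, -0.065, 1.46, 0.022, 1.35, -0.088], TCP at [0.267, -0.565, 0.304] pointing down, gripper open.
Joint ranges: [-2.6, 2.6], [-0.5, 2.12], [-1.47, 1.34], [0.16, 2.42], [-1.27, 4.41], [0.06, 2.06], [-2.6, 2.6]. Speed limits (rad/s): [2.22, 2.22, 2.79, 2.79, 3.14, 3.14, 3.14].

## Interface

Orientations are given as a unit quaternion [x, y, z, w].
In Python, from workcell import manip gives the robot as it stands.
- The arm moves only by the tool arm_command, never from a script. Its argument "targets" is a list of rows, each a list of 5 numbers: the shift along the tool's x, y, z in cm, then the turn about the tool's y in rad, then the opening in per cent of the stroke, from 0 (shut) to 100 (fully open). A call has 1 to 10 rows; each row is the pose to reach, as a shift and turn from the pose commanded when the call began, along the tool's axes at that moment; what a row does not reach only later rows make up. A row lasts 1/12 s, in which the tool goes at most 41.7 mm and 7.16 degrees, less where a joint would pass 70% of its speed; a pose out of reach is approached as far as the arm can. A call with a gripper value outside its range is refused whole. The fingers move at their own pace and stop on an object; "squeeze" is the grip in N (left out, the last holds). Time passes only in rows, so rows that repeat a pose let the fingers close. It gives the time, the measured TCP pose, the force and the opening at its end, in the units of the state.
- manip.get_obs(): the state, without advancing time (a new reading comes with each control period).
- manip.camera(name): name is "scene" or "side" or "wrist"; returns the picture (384x512x3 uint8, red, green, blue); there is no depth.
- manip.camera_params(name): a dict with "fx", "fy", "cx", "cy" (pixels), "dist" ([k1, k2, p1, p2, k3] as OpenCV has them; the pictures are not rectified), "origin" and "attitude" of the camera in the world. Camera axes: x right, y down, z forward; pixel columns grow to the right and rows downward; lengths in m; the calibration is good to about 2 mm. A picture is of the moment at which its call begins: read the wrist's pose just before it. camera_params takes no time and is no camera call; for the wrist camera it gives the pose at the moment of the call.
- manip.hand_in(): hands the job in, once; it reports no verdict.
The state is a dict: "clock": time; "joint_pos": joint angles; "joint_velocities": joint speeds; "tau": joint torques, N m; "position": TCP position; "ee_rot": TCP orientation; "ft_force": force on the tool from outside, world axes, zero at the start; "torque": the same for the moment, N m; "grip_width": opening from 0.0 (shut) to 1.0 (fully open).
Only numpy, scipy, OpenCV 4.12 (cv2) and the standard library are available. Lean on these libraries where they do the work, as an engineer would, in place of code of your own. Each camera call takes 0.05 s, during which the arm holds its last target. There are 200 camera calls.

## Working session

There is one attempt and no reset: what is moved stays moved. The work goes in short steps, Python scripts to look and compute and a tool call to move; the robot and the scene stay as the last step left them, time stands still between calls to the robot, and variables do not carry over. Pictures are saved under pics/ and viewed, about 8 in all and at most 12, crops included, and the job is handed in when it is done.

Besides the shell and the picture viewer there is one more tool, called by a JSON object that holds its "method" and its "body", one argument or row to a line. arm_command: Moves the arm, as the interface text tells. Its arguments: {"type":"object","properties":{"targets":{"type":"array","items":{"type":"array","items":{"type":"number"}}},"squeeze":{"type":"number"}},"required":["targets"]}

```bash
mkdir -p pics; ls; python3 - <<'E'
from workcell import manip
import cv2
o=manip.get_obs(); print(o['clock'],o['position'],o['ee_rot'],o['grip_width'],manip.hold_point_z)
for n in('scene','side'):
    im=manip.camera(n); cv2.imwrite(f'pics/{n}0.png',im[:,:,::-1]); print(n,manip.camera_params(n))
E
```

```text
pics
0.0 [ 0.26710502 -0.5647479   0.30310453] [-0.15506599  0.69041548 -0.68943591  0.15478738] 1.0025870217864452 0.0539
scene {'fx': 368.0243580055563, 'fy': 368.0243580055563, 'cx': 253.64773277148967, 'cy': 191.46087946287048, 'dist': array([0.00038746, 0.        , 0.        , 0.        , 0.        ]), 'origin': array([1.05981192, 0.46209495, 1.0290415 ]), 'attitude': array([ 0.39035594,  0.86801459, -0.2833054 , -0.11794476])}
side {'fx': 497.371370517914, 'fy': 497.371370517914, 'cx': 246.92755238467325, 'cy': 196.92604814248702, 'dist': array([-0.08231525,  0.        ,  0.        ,  0.        ,  0.        ]), 'origin': array([0.28661235, 0.96667162, 1.07503473]), 'attitude': array([-0.14290419,  0.90671693, -0.39173535,  0.06313643])}
```

View pics/scene0.png

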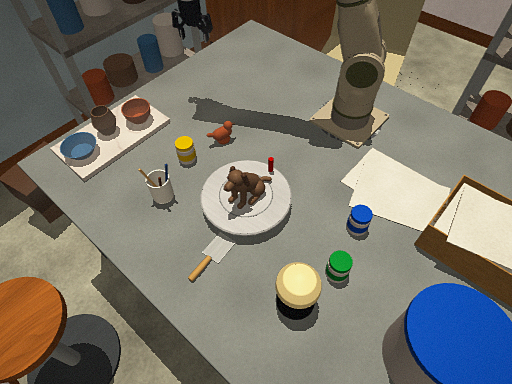

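View pics/side0.png

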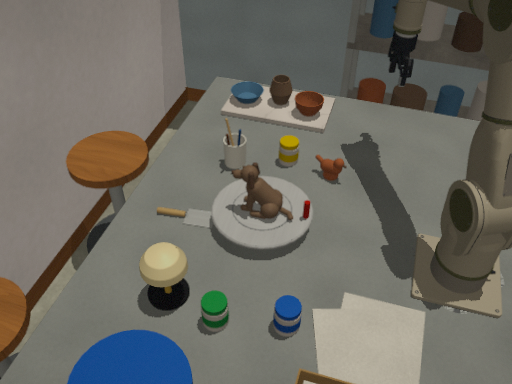

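The scene view shows the lamp on the far left at (299,285), the green jar at (341,262), the blue jar at (361,216), the yellow jar at (185,148), the disc around (246,198) and the peg top at (271,158). The side view agrees: lamp (164,265), green lid (215,303), peg (307,202).

```bash
cat > h.py <<'E'
import numpy as np, cv2
from scipy.spatial.transform import Rotation as R
def ray(p,uv):
    K=np.array([[p['fx'],0,p['cx']],[0,p['fy'],p['cy']],[0,0,1]])
    n=cv2.undistortPoints(np.array([[uv]],float),K,np.array(p['dist']))[0,0]
    return R.from_quat(p['attitude']).apply([n[0],n[1],1])
def at_z(p,uv,z):
    d=ray(p,uv); return np.round((p['origin']+d*(z-p['origin'][2])/d[2]),4)
def proj(p,X):
    K=np.array([[p['fx'],0,p['cx']],[0,p['fy'],p['cy']],[0,0,1]])
    r=R.from_quat(p['attitude']).inv()
    return cv2.projectPoints(np.atleast_2d(X).astype(float),r.as_rotvec(),-r.apply(p['origin']),K,np.array(p['dist']))[0][:,0]
E
python3 - <<'E'
from h import *; from workcell import manip
P={n:manip.camera_params(n) for n in('scene','side')}
pts={'green':(.084,(341,258),(215,303)),'blue':(.084,(361,213),(288,308)),'yellow':(.084,(185,144),(289,143)),
'peg':(.11,(271,158),(307,202)),'disc':(.05,(246,197),(262,211)),'lampshade':(.13,(299,285),(164,264)),'lampfoot':(.01,(297,303),(168,291)),'bird':(.05,(222,132),(331,168)),'pot':(.095,(160,178),(235,145)),'toolA':(.01,(192,277),(160,211)),'toolB':(.0,(228,238),(212,218))}
for k,(z,a,b) in pts.items(): print(k,at_z(P['scene'],a,z)[:2],at_z(P['side'],b,z)[:2])
# colour masks
for n in P:
    im=cv2.imread(f'pics/{n}0.png'); h=cv2.cvtColor(im,cv2.COLOR_BGR2HSV)
    m=cv2.inRange(h,(0,190,60),(4,255,255))|cv2.inRange(h,(174,190,60),(180,255,255))
    y,x=np.nonzero(m[140:230,240:330]); print(n,'red',x.min()+240,x.max()+240,y.min()+140,y.max()+140,len(x))
    m=cv2.inRange(h,(50,120,50),(75,255,255)); c,l,s,ce=cv2.connectedComponentsWithStats(m)
    print([(s[i],ce[i].round(1)) for i in range(1,c) if s[i,4]>60])
    big=im[(130 if n=='scene' else 150):(250 if n=='scene' else 270),180:340]; cv2.imwrite(f'pics/z_{n}.png',cv2.resize(big,None,fx=4,fy=4,interpolation=2))
E
python3 -c "
import cv2,numpy as np
cv2.imwrite('pics/both.png',cv2.resize(np.vstack([cv2.imread('pics/z_scene.png'),cv2.imread('pics/z_side.png')]),(400,600)))"
```

```text
green [0.5736 0.3324] [0.5728 0.3388]
blue [0.41  0.294] [0.4039 0.2993]
yellow [ 0.5698 -0.3209] [ 0.5623 -0.3237]
peg [ 0.439  -0.0381] [ 0.4388 -0.0403]
disc [ 0.5789 -0.024 ] [ 0.565  -0.0256]
lampshade [0.73   0.3013] [0.7177 0.3002]
lampfoot [0.7312 0.3078] [0.7243 0.295 ]
bird [ 0.4208 -0.2903] [ 0.4101 -0.2809]
pot [ 0.729  -0.2612] [ 0.7231 -0.2454]
toolA [0.8741 0.0304] [0.8712 0.0309]
toolB [0.7082 0.0153] [0.7137 0.001 ]
scene red 268 272 157 171 59
[(array([330, 250,  23,  23, 396], dtype=int32), array([340.7, 261.1])), (array([326, 265,  23,  16,  94], dtype=int32), array([335.1, 275.9]))]
side red 304 309 201 217 77
[(array([201, 291,  26,  24, 510], dtype=int32), array([213.7, 302.5])), (array([202, 314,  26,  14, 147], dtype=int32), array([215.3, 322. ]))]
```

View pics/z_scene.png

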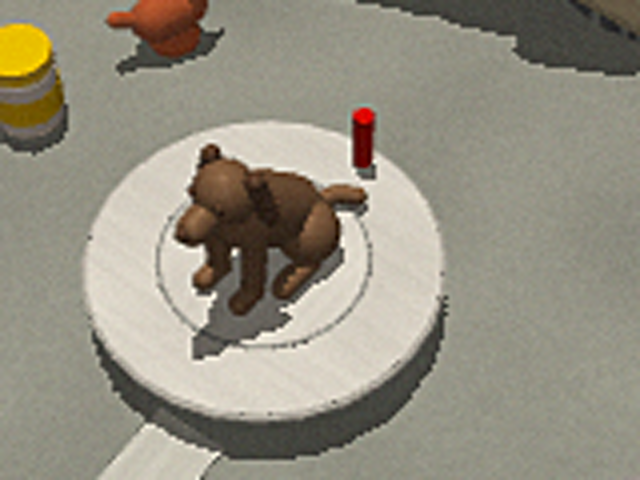

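```bash
python3 - <<'E'
from h import *; from workcell import manip
from scipy.optimize import least_squares
P={n:manip.camera_params(n) for n in('scene','side')}
o=manip.get_obs(); print(R.from_quat(o['ee_rot']).as_matrix().round(3))
th=np.linspace(0,2*np.pi,200)
for n in P:
    im=cv2.imread(f'pics/{n}0.png'); g=im.min(2)
    m=(g>135).astype(np.uint8); m=cv2.morphologyEx(m,cv2.MORPH_OPEN,np.ones((3,3)))
    x0,y0=(246,198) if n=='scene' else (262,212)
    roi=np.zeros_like(m); cv2.ellipse(roi,(x0,y0),(58,48),0,0,360,1,-1); m&=roi
    c,l,s,ce=cv2.connectedComponentsWithStats(m); i=1+np.argmax(s[1:,4]); x,y,w,h,a=s[i]
    bb=np.array([x-.5,x+w-.5,y-.5,y+h-.5])
    def f(c):
        q=proj(P[n],np.c_[c[0]+.15*np.cos(th),c[1]+.15*np.sin(th),0*th+.05])
        return np.r_[q[:,0].min(),q[:,0].max(),q[:,1].min(),q[:,1].max()]-bb
    r=least_squares(f,[.57,-.025]); print(n,bb,r.x,r.fun.round(1))
E
```

```text
[[-0.904 -0.001  0.428]
 [-0.428  0.001 -0.904]
 [ 0.    -1.    -0.001]]
scene [199.5 291.5 159.5 234.5] [ 0.5718222  -0.03281667] [-0.1  0.1 -0.3  0.2]
side [211.5 310.5 175.5 246.5] [ 0.57144051 -0.0362833 ] [-1.7  1.7 -0.7  0.2]
```

View pics/z_side.png

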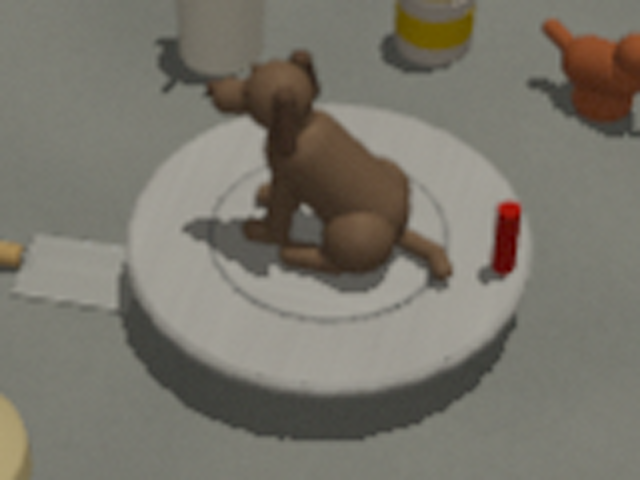

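{"method": "arm_command", "body": {
  "targets": [
    [-2, 0, -2.3, 0.05, 0],
    [-5, 0, -5.6, 0.1, 0],
    [-8, 0, -9, 0.15, 0],
    [-11, 0, -12.4, 0.2, 0],
    [-14, 0, -15.8, 0.25, 0],
    [-17, 0, -19.1, 0.3, 0],
    [-20, 0, -22.5, 0.35, 0],
    [-23, 0, -25.9, 0.4, 0],
    [-25, 0, -28.1, 0.42, 0],
    [-26, 0, -29.3, 0.42, 0]
  ]
}}

```text
clock: 0.93
position: [0.3776, -0.1852, 0.3039]
ee_rot: [0.008, -0.707, 0.707, -0.008]
ft_force: [0.6, 0.4, 0.8]
grip_width: 0.001
```

```bash
cat > st.py <<'E'
# usage: st.py x y z [yaw of tool z, rad]: shift in tool axes (cm) and turn to the wanted TCP pose
import sys; from h import *; from workcell import manip
o=manip.get_obs(); M=R.from_quat(o['ee_rot']).as_matrix(); a=[float(v) for v in sys.argv[1:]]
yaw=np.arctan2(M[1,2],M[0,2]); print('t',round(o['clock'],2),'pos',np.round(o['position'],4),'yaw',round(yaw,3),'down',M[:,1].round(3),'F',np.round(o['ft_force'],1),'w',round(o['grip_width'],3))
if len(a)>=3: print('shift cm',(M.T@(np.array(a[:3])-o['position'])*100).round(1))
if len(a)>3: print('turn',round(yaw-a[3],3))
E
python3 st.py .437 .02 .303 -1.53
```

```text
t 0.93 pos [ 0.3776 -0.1852  0.3039] yaw -1.548 down [ 0. -0. -1.] F [0.6 0.4 0.8] w 0.001
shift cm [ -6.4   0.1 -20.4]
turn -0.018
```

{"method": "arm_command", "body": {
  "targets": [
    [-1, 0, -3, 0, 0],
    [-2, 0, -6, 0, 0],
    [-3, 0, -10, 0, 0],
    [-4.5, 0, -14, 0, 0],
    [-6, 0, -18, 0, 0],
    [-6.4, 0, -20.4, 0, 0],
    [-6.4, 3, -20.4, 0, 0],
    [-6.4, 6, -20.4, 0, 0],
    [-6.4, 9, -20.4, 0, 0],
    [-6.4, 10, -20.4, 0, 0]
  ]
}}

```text
clock: 1.77
position: [0.4345, 0.0164, 0.2002]
ee_rot: [-0.01, 0.707, -0.707, 0.006]
ft_force: [-0.1, 0.2, -0.6]
grip_width: -0.004
```

```bash
python3 st.py .437 .02 .158 -1.53; python3 - <<'E'
from workcell import manip; import cv2,numpy as np
a=manip.camera('scene')[100:280,160:360]; b=manip.camera('side')[120:300,180:380]
cv2.imwrite('pics/n1.png',cv2.resize(np.hstack([a,b]),(800,360),interpolation=2)[:,:,::-1])
E
```

```text
t 1.77 pos [0.4345 0.0164 0.2002] yaw -1.549 down [-0.005  0.    -1.   ] F [-0.1  0.2 -0.6] w -0.004
shift cm [-0.3  4.2 -0.4]
turn -0.019
```

View pics/n1.png

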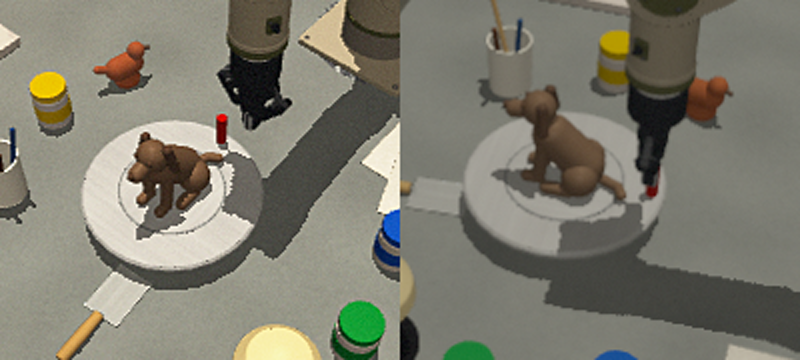

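{"method": "arm_command", "body": {
  "targets": [
    [-0.1, 2, 0, 0, 0],
    [-0.2, 4, 0, 0, 0],
    [-0.2, 4, 0.3, 0, 0],
    [-0.2, 4, 0.6, 0, 0],
    [-0.2, 4, 0.9, 0, 0],
    [-0.2, 4, 1.1, 0, 0],
    [-0.2, 4, 1.3, 0, 0],
    [-0.2, 4, 1.5, 0, 0],
    [-0.2, 4, 1.7, 0, 0],
    [-0.2, 4, 1.9, 0, 0]
  ]
}}

```text
clock: 2.7
position: [0.439, -0.0028, 0.1642]
ee_rot: [0.008, -0.707, 0.707, -0.008]
ft_force: [-0.5, 0.6, 0.7]
grip_width: -0.003
```

```bash
python3 st.py; cat > arc.py <<'E'
# rows to follow the arc about the disc's axis: arc.py step n -> shifts from now
import sys; from h import *; from workcell import manip
o=manip.get_obs(); M=R.from_quat(o['ee_rot']).as_matrix(); C=np.array([.5716,-.034]); p=o['position']
th0=np.arctan2(*(p[:2]-C)[::-1])%(2*np.pi); yaw=np.arctan2(M[1,2],M[0,2]); print('theta',th0,'r',np.hypot(*(p[:2]-C)))
for i in range(1,int(sys.argv[2])+1):
    t=th0+float(sys.argv[1])*i; q=np.r_[C+.134*np.array([np.cos(t),np.sin(t)]),.16]
    print((M.T@(q-p)*100).round(2),round(yaw-(t+.18+np.pi/2-2*np.pi),3))
E
python3 arc.py .02 10; python3 - <<'E'
from workcell import manip; import cv2,numpy as np
a=manip.camera('scene')[100:280,160:360]; b=manip.camera('side')[120:300,180:380]
cv2.imwrite('pics/n2.png',cv2.resize(np.hstack([a,b]),(800,360),interpolation=2)[:,:,::-1])
E
```

```text
t 2.7 pos [ 0.439  -0.0028  0.1642] yaw -1.549 down [ 0. -0. -1.] F [-0.5  0.6  0.7] w -0.003
theta 2.9103355365689243 r 0.13619243249544535
[-0.15  0.42  0.31] 0.053
[-0.09  0.42  0.58] 0.033
[-0.03  0.42  0.84] 0.013
[0.01 0.42 1.1 ] -0.007
[0.06 0.42 1.37] -0.027
[0.1  0.42 1.63] -0.047
[0.13 0.42 1.9 ] -0.067
[0.16 0.42 2.16] -0.087
[0.18 0.42 2.43] -0.107
[0.2  0.42 2.7 ] -0.127
```

View pics/n2.png

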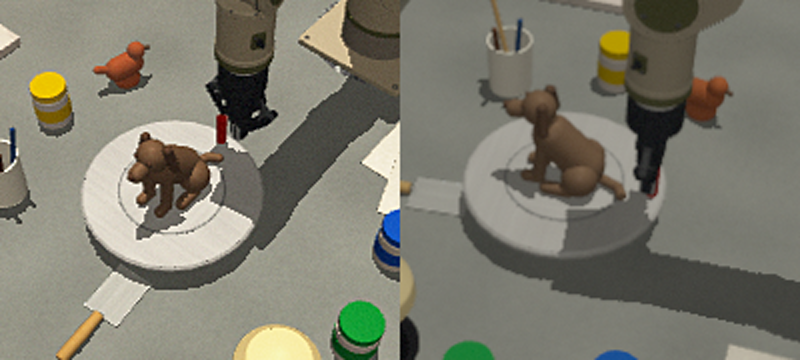

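{"method": "arm_command", "body": {
  "targets": [
    [-0.1, 0.2, 0.2, 0, 0],
    [-0.1, 0.2, 0.4, 0, 0],
    [-0.05, 0.2, 0.6, 0, 0],
    [0, 0.2, 0.8, 0, 0],
    [0, 0.2, 1.1, 0, 0],
    [0.05, 0.2, 1.4, -0.02, 0],
    [0.1, 0.2, 1.7, -0.04, 0],
    [0.1, 0.2, 2.0, -0.07, 0],
    [0.15, 0.2, 2.3, -0.1, 0],
    [0.2, 0.2, 2.7, -0.13, 0]
  ]
}}

```text
clock: 3.63
position: [0.4375, -0.0295, 0.1619]
ee_rot: [-0.054, 0.705, -0.705, 0.054]
ft_force: [-0.4, 1.0, 0.7]
grip_width: -0.0
```

```bash
python3 st.py; python3 arc.py .03 10
```

```text
t 3.63 pos [ 0.4375 -0.0295  0.1619] yaw -1.417 down [ 0.  0. -1.] F [-0.4  1.   0.7] w -0.0
theta 3.108348775211315 r 0.1341330986125344
[0.06 0.19 0.4 ] -0.023
[0.11 0.19 0.8 ] -0.053
[0.16 0.19 1.2 ] -0.083
[0.19 0.19 1.6 ] -0.113
[0.21 0.19 2.  ] -0.143
[0.22 0.19 2.4 ] -0.173
[0.22 0.19 2.8 ] -0.203
[0.2  0.19 3.2 ] -0.233
[0.17 0.19 3.6 ] -0.263
[0.14 0.19 4.  ] -0.293
```

{"method": "arm_command", "body": {
  "targets": [
    [0.05, 0, 0.4, -0.02, 0],
    [0.1, 0, 0.8, -0.05, 0],
    [0.15, 0, 1.2, -0.08, 0],
    [0.2, 0, 1.6, -0.11, 0],
    [0.2, 0, 2.0, -0.14, 0],
    [0.2, 0, 2.4, -0.17, 0],
    [0.2, 0, 2.8, -0.2, 0],
    [0.2, 0, 3.2, -0.23, 0],
    [0.15, 0, 3.6, -0.26, 0],
    [0.15, 0, 4.0, -0.29, 0]
  ]
}}

```text
clock: 4.47
position: [0.4421, -0.0696, 0.1619]
ee_rot: [-0.155, 0.69, -0.69, 0.155]
ft_force: [0.0, 1.5, 0.5]
grip_width: -0.001
```

```bash
python3 st.py; python3 arc.py .03 10; python3 - <<'E'
from workcell import manip; import cv2,numpy as np
a=manip.camera('scene')[100:280,160:360]; b=manip.camera('side')[120:300,180:380]
cv2.imwrite('pics/n3.png',cv2.resize(np.hstack([a,b]),(800,360),interpolation=2)[:,:,::-1])
E
```

```text
t 4.47 pos [ 0.4421 -0.0696  0.1619] yaw -1.127 down [-0.  0. -1.] F [0.  1.5 0.5] w -0.001
theta 3.4096143203613436 r 0.1342853120884309
[0.04 0.19 0.4 ] -0.035
[0.09 0.19 0.8 ] -0.065
[0.13 0.19 1.2 ] -0.095
[0.16 0.19 1.6 ] -0.125
[0.17 0.19 2.  ] -0.155
[0.18 0.19 2.41] -0.185
[0.17 0.19 2.81] -0.215
[0.15 0.19 3.21] -0.245
[0.12 0.19 3.61] -0.275
[0.07 0.19 4.01] -0.305
```

View pics/n3.png

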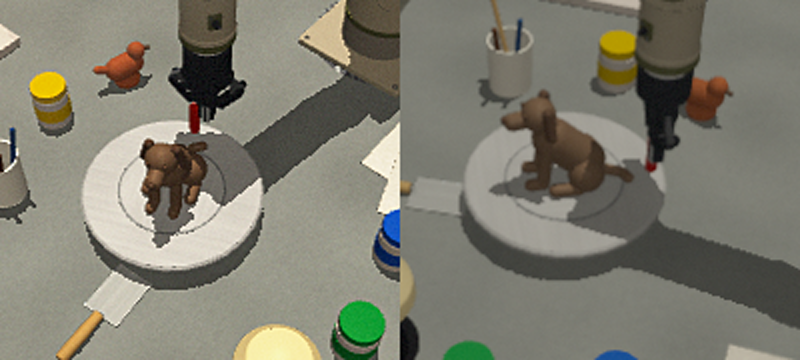

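{"method": "arm_command", "body": {
  "targets": [
    [0.05, 0, 0.4, -0.03, 0],
    [0.1, 0, 0.8, -0.06, 0],
    [0.15, 0, 1.2, -0.09, 0],
    [0.15, 0, 1.6, -0.12, 0],
    [0.15, 0, 2.0, -0.15, 0],
    [0.2, 0, 2.4, -0.18, 0],
    [0.15, 0, 2.8, -0.21, 0],
    [0.15, 0, 3.2, -0.24, 0],
    [0.1, 0, 3.6, -0.27, 0],
    [0.05, 0, 4.0, -0.3, 0]
  ]
}}

```text
clock: 5.4
position: [0.4585, -0.1057, 0.1618]
ee_rot: [-0.257, 0.659, -0.659, 0.256]
ft_force: [-1.3, 1.1, 0.7]
grip_width: -0.004
```

```bash
cat > peg.py <<'E'
from h import *; from workcell import manip
C=np.array([.5716,-.034])
for n in('scene','side'):
    p=manip.camera_params(n); im=manip.camera(n); h=cv2.cvtColor(im,cv2.COLOR_RGB2HSV)
    m=cv2.inRange(h,(0,190,50),(4,255,255))|cv2.inRange(h,(174,190,50),(180,255,255)); m[:130]=0;m[250:]=0;m[:,:190]=0;m[:,330:]=0
    y,x=np.nonzero(m)
    if len(x)<5: print(n,'none',len(x)); continue
    t=y<=y.min()+2; q=at_z(p,(x[t].mean(),y.min()+1),.11)[:2]; d=C-q
    print(n,len(x),'peg',q,'r',np.hypot(*d).round(3),'dog yaw',np.arctan2(d[1],d[0]).round(3),'want',np.arctan2(.334,.153).round(3))
E
python3 peg.py; python3 st.py; python3 arc.py .03 10
```

```text
scene 58 peg [ 0.4728 -0.1238] r 0.134 dog yaw 0.738 want 1.141
side 31 peg [ 0.4774 -0.1168] r 0.125 dog yaw 0.721 want 1.141
t 5.5 pos [ 0.4588 -0.1061  0.1619] yaw -0.83 down [ 0.  0. -1.] F [ 0.6  0.3 -0.1] w 0.0
theta 3.7104851722934824 r 0.1338418191804253
[0.08 0.19 0.39] -0.038
[0.13 0.19 0.79] -0.068
[0.17 0.19 1.19] -0.098
[0.19 0.19 1.59] -0.128
[0.21 0.19 2.  ] -0.158
[0.21 0.19 2.4 ] -0.188
[0.2  0.19 2.8 ] -0.218
[0.18 0.19 3.2 ] -0.248
[0.15 0.19 3.6 ] -0.278
[0.1  0.19 4.  ] -0.308
```

{"method": "arm_command", "body": {
  "targets": [
    [0.05, 0, 0.4, -0.03, 0],
    [0.1, 0, 0.8, -0.06, 0],
    [0.15, 0, 1.2, -0.09, 0],
    [0.15, 0, 1.6, -0.12, 0],
    [0.2, 0, 2.0, -0.15, 0],
    [0.2, 0, 2.4, -0.18, 0],
    [0.2, 0, 2.8, -0.21, 0],
    [0.15, 0, 3.2, -0.24, 0],
    [0.15, 0, 3.6, -0.27, 0],
    [0.1, 0, 4.0, -0.3, 0]
  ]
}}

```text
clock: 6.33
position: [0.4849, -0.1355, 0.1618]
ee_rot: [-0.352, 0.614, -0.613, 0.352]
ft_force: [-1.5, 0.3, -0.7]
grip_width: -0.003
```

```bash
python3 peg.py; python3 st.py; python3 arc.py .02 5
```

```text
scene 57 peg [ 0.5043 -0.1465] r 0.131 dog yaw 1.032 want 1.141
side 49 peg [ 0.5071 -0.1449] r 0.128 dog yaw 1.044 want 1.141
t 6.43 pos [ 0.4852 -0.1359  0.1619] yaw -0.53 down [ 0.  0. -1.] F [0.1 0.6 0. ] w -0.002
theta 4.009328378020473 r 0.13358530267931254
[0.08 0.19 0.26] -0.027
[0.12 0.19 0.52] -0.047
[0.16 0.19 0.79] -0.067
[0.18 0.19 1.06] -0.087
[0.21 0.19 1.32] -0.107
```

{"method": "arm_command", "body": {
  "targets": [
    [0.05, 0, 0.25, -0.02, 0],
    [0.1, 0, 0.5, -0.04, 0],
    [0.15, 0, 0.8, -0.06, 0],
    [0.15, 0, 1.05, -0.08, 0],
    [0.2, 0, 1.3, -0.1, 0],
    [0.2, 0, 1.3, -0.1, 0],
    [0.2, 0, 0.9, -0.1, 0],
    [0.2, 0, 0, -0.1, 0],
    [0.2, 0, -1, -0.1, 0],
    [0.2, 0, -2, -0.1, 0]
  ]
}}

```text
clock: 7.27
position: [0.4656, -0.1268, 0.1618]
ee_rot: [-0.382, 0.595, -0.595, 0.382]
ft_force: [-1.0, 0.3, 0.4]
grip_width: 0.0
```

```bash
python3 peg.py; python3 st.py; python3 - <<'E'
from workcell import manip; import cv2,numpy as np
a=manip.camera('scene')[100:350,150:400]; b=manip.camera('side')[100:350,130:380]
cv2.imwrite('pics/n4.png',cv2.resize(np.hstack([a,b]),(800,400),interpolation=2)[:,:,::-1])
E
```

```text
scene 62 peg [ 0.5167 -0.1539] r 0.132 dog yaw 1.141 want 1.141
side 68 peg [ 0.5179 -0.156 ] r 0.133 dog yaw 1.156 want 1.141
t 7.37 pos [ 0.4652 -0.1266  0.1619] yaw -0.428 down [-0.001 -0.001 -1.   ] F [-0.7  0.2 -0.7] w 0.0
```

View pics/n4.png

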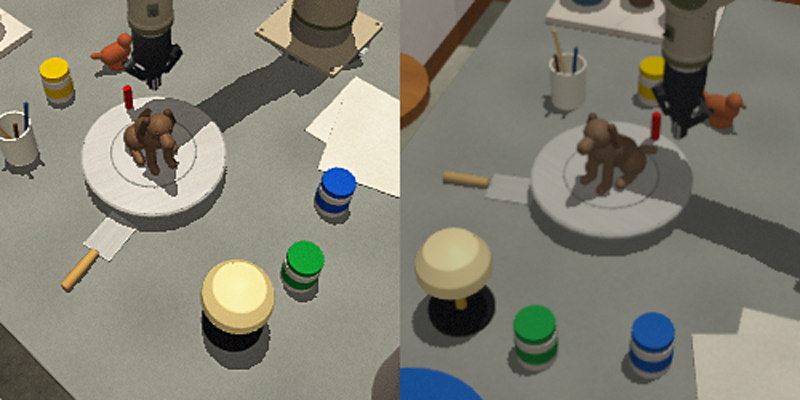

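{"method": "arm_command", "body": {
  "targets": [
    [0, -2, 0, 0, 0],
    [0, -5, 0, 0, 0],
    [0, -8, 0, 0, 0],
    [0, -11, 0, 0, 0],
    [0, -14, 0, 0, 0],
    [0, -16, 0, 0, 0],
    [0, -16.5, 0, 0, 0],
    [0, -16.5, 0, 0, 0],
    [0, -16.5, 0, 0, 0]
  ]
}}

```text
clock: 8.22
position: [0.4667, -0.1277, 0.3262]
ee_rot: [-0.382, 0.595, -0.595, 0.382]
ft_force: [-0.3, 0.2, -0.5]
grip_width: 0.002
```

```bash
python3 st.py .5875 .0005 .305
```

```text
t 8.22 pos [ 0.4667 -0.1277  0.3262] yaw -0.429 down [-0.  0. -1.] F [-0.3  0.2 -0.5] w 0.002
shift cm [-16.7   2.1   5.7]
```

{"method": "arm_command", "body": {
  "targets": [
    [-2.5, 0, 0.9, 0, 0],
    [-5, 0, 1.7, 0, 0],
    [-7.5, 0, 2.6, 0, 0],
    [-10, 0, 3.4, 0, 0],
    [-12.5, 0, 4.3, 0, 0],
    [-15, 0, 5.1, 0, 0],
    [-16.7, 0, 5.7, 0, 0],
    [-16.7, 1, 5.7, 0, 0],
    [-16.7, 2, 5.7, 0, 0],
    [-16.7, 2, 5.7, 0, 0]
  ]
}}

```text
clock: 9.05
position: [0.5867, -0.0004, 0.3031]
ee_rot: [-0.384, 0.596, -0.594, 0.38]
ft_force: [0.2, -0.6, 0.3]
grip_width: 0.004
```

```bash
python3 st.py .5875 .0005 .305; python3 - <<'E'
from workcell import manip; import cv2,numpy as np
a=manip.camera('scene')[60:260,150:350]; b=manip.camera('side')[60:260,170:370]
cv2.imwrite('pics/n5.png',cv2.resize(np.hstack([a,b]),(800,400),interpolation=2)[:,:,::-1])
E
```

```text
t 9.05 pos [ 5.867e-01 -4.000e-04  3.031e-01] yaw -0.429 down [-0.005 -0.    -1.   ] F [ 0.2 -0.6  0.3] w 0.004
shift cm [-0.1 -0.2  0. ]
```

View pics/n5.png

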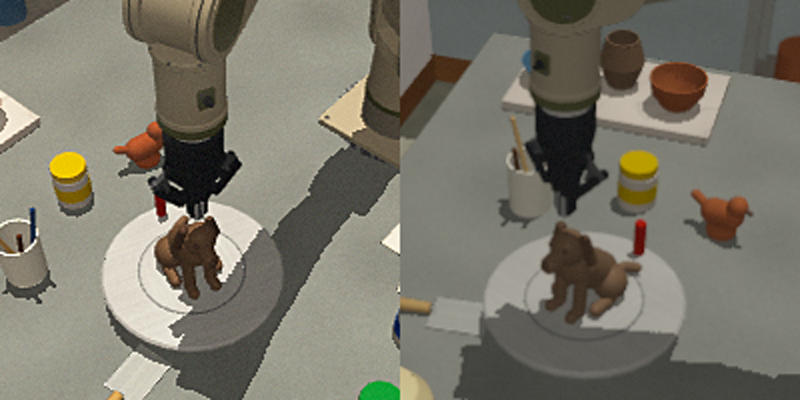

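The fingertips (around (197,212) left and (563,212) right in the crop) stand just above the head in both views. I'll hold for more than 2 s.

{"method": "arm_command", "body": {
  "targets": [
    [0, 0, 0, 0, 0],
    [0, 0, 0, 0, 0],
    [0, 0, 0, 0, 0],
    [0, 0, 0, 0, 0],
    [0, 0, 0, 0, 0],
    [0, 0, 0, 0, 0],
    [0, 0, 0, 0, 0],
    [0, 0, 0, 0, 0],
    [0, 0, 0, 0, 0],
    [0, 0, 0, 0, 0]
  ]
}}

```text
clock: 9.98
position: [0.5881, 0.0006, 0.3069]
ee_rot: [0.382, -0.595, 0.595, -0.382]
ft_force: [0.1, 0.1, 0.4]
grip_width: 0.0
```

{"method": "arm_command", "body": {
  "targets": [
    [0, 0, 0, 0, 0],
    [0, 0, 0, 0, 0],
    [0, 0, 0, 0, 0],
    [0, 0, 0, 0, 0],
    [0, 0, 0, 0, 0],
    [0, 0, 0, 0, 0],
    [0, 0, 0, 0, 0],
    [0, 0, 0, 0, 0],
    [0, 0, 0, 0, 0],
    [0, 0, 0, 0, 0]
  ]
}}

```text
clock: 10.82
position: [0.5881, 0.0006, 0.3069]
ee_rot: [0.382, -0.595, 0.595, -0.382]
ft_force: [0.5, 0.0, 0.2]
grip_width: 0.003
```

{"method": "arm_command", "body": {
  "targets": [
    [0, 0, 0, 0, 0],
    [0, 0, 0, 0, 0],
    [0, 0, 0, 0, 0],
    [0, 0, 0, 0, 0],
    [0, 0, 0, 0, 0],
    [0, 0, 0, 0, 0],
    [0, 0, 0, 0, 0],
    [0, 0, 0, 0, 0],
    [0, 0, 0, 0, 0],
    [0, 0, 0, 0, 0]
  ]
}}

```text
clock: 11.65
position: [0.5881, 0.0006, 0.3069]
ee_rot: [0.382, -0.595, 0.595, -0.382]
ft_force: [0.1, 0.3, -0.2]
grip_width: 0.0
```

```bash
python3 st.py .573 .3355 .33
```

```text
t 11.65 pos [0.5881 0.0006 0.3069] yaw -0.429 down [ 0. -0. -1.] F [ 0.1  0.3 -0.2] w 0.0
shift cm [-29.8  -2.3 -15.3]
```

{"method": "arm_command", "body": {
  "targets": [
    [0, -2, 0, 0, 0],
    [-3, -2.3, -1.5, 0, 0],
    [-6.5, -2.3, -3.3, 0, 0],
    [-10, -2.3, -5.1, 0, 0],
    [-13.5, -2.3, -6.9, 0, 0],
    [-17, -2.3, -8.7, 0, 0],
    [-20.5, -2.3, -10.5, 0, 0],
    [-24, -2.3, -12.3, 0, 0],
    [-27.5, -2.3, -14.1, 0, 0],
    [-29.8, -2.3, -15.3, 0, 0]
  ]
}}

```text
clock: 12.48
position: [0.5713, 0.3393, 0.3297]
ee_rot: [-0.383, 0.595, -0.594, 0.383]
ft_force: [1.0, 0.6, -0.6]
grip_width: -0.0
```

{"method": "arm_command", "body": {
  "targets": [
    [0, 2, 0, 0, 0],
    [0, 4.5, 0, 0, 0],
    [0, 7, 0, 0, 0],
    [0, 8, 0, 0, 0],
    [0, 8, 0, 0, 0]
  ]
}}

```text
clock: 12.9
position: [0.5723, 0.3343, 0.2472]
ee_rot: [0.384, -0.595, 0.595, -0.381]
ft_force: [0.3, -0.5, -0.4]
grip_width: 0.003
```

```bash
python3 peg.py; python3 st.py .573 .3355 .19; python3 - <<'E'
from workcell import manip; import cv2,numpy as np
a=manip.camera('scene')[150:350,200:400]; b=manip.camera('side')[160:360,120:320]
cv2.imwrite('pics/n6.png',cv2.resize(np.hstack([a,b]),(800,400),interpolation=2)[:,:,::-1])
E
```

```text
scene 60 peg [ 0.5167 -0.1539] r 0.132 dog yaw 1.141 want 1.141
side 66 peg [ 0.5182 -0.1559] r 0.133 dog yaw 1.158 want 1.141
t 13.0 pos [0.5732 0.3353 0.2509] yaw -0.429 down [ 0.  0. -1.] F [-0.8 -0.4  0.8] w -0.003
shift cm [-0.   6.1 -0. ]
```

View pics/n6.png

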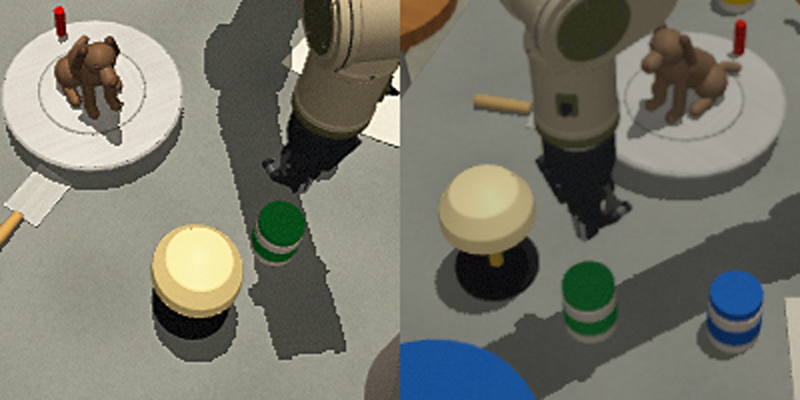

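The closed fingertips are in line above the green lid in both views, and well clear of the lamp.

{"method": "arm_command", "body": {
  "targets": [
    [0, 1.5, 0, 0, 0],
    [0, 3, 0, 0, 0],
    [0, 4.5, 0, 0, 0],
    [0, 5.5, 0, 0, 0],
    [0, 5.5, 0, 0, 0],
    [0, 5.5, 0, 0, 0],
    [0, 5.5, 0, 0, 0],
    [0, 5.5, 0, 0, 0],
    [0, 5.5, 0, 0, 0],
    [0, 5.5, 0, 0, 0]
  ]
}}

```text
clock: 13.93
position: [0.573, 0.3354, 0.1955]
ee_rot: [0.382, -0.595, 0.595, -0.382]
ft_force: [-0.6, -0.3, -0.3]
grip_width: 0.001
```

{"method": "arm_command", "body": {
  "targets": [
    [0, 0, 0, 0, 0],
    [0, 0, 0, 0, 0],
    [0, 0, 0, 0, 0],
    [0, 0, 0, 0, 0],
    [0, 0, 0, 0, 0],
    [0, 0, 0, 0, 0],
    [0, 0, 0, 0, 0],
    [0, 0, 0, 0, 0],
    [0, 0, 0, 0, 0],
    [0, 0, 0, 0, 0]
  ]
}}

```text
clock: 14.77
position: [0.5729, 0.3352, 0.1949]
ee_rot: [0.382, -0.595, 0.595, -0.382]
ft_force: [0.4, -0.4, 0.2]
grip_width: -0.0
```

```bash
python3 st.py .573 .3355 .19; python3 - <<'E'
from workcell import manip; import cv2,numpy as np
a=manip.camera('scene')[150:350,200:400]; b=manip.camera('side')[160:360,120:320]
cv2.imwrite('pics/n7.png',cv2.resize(np.hstack([a,b]),(800,400),interpolation=2)[:,:,::-1])
E
```

```text
t 14.77 pos [0.5729 0.3352 0.1949] yaw -0.429 down [ 0. -0. -1.] F [ 0.4 -0.4  0.2] w -0.0
shift cm [-0.   0.5 -0. ]
```

View pics/n7.png

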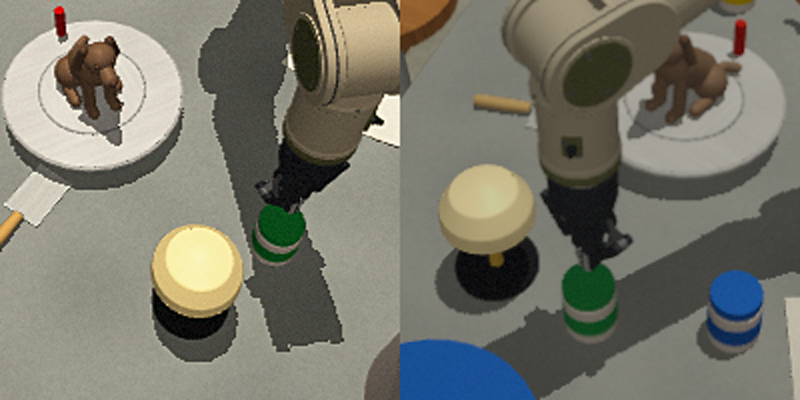

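The fingertips are about 4 cm above the lid, centred on it. Two more holds, then I'll rise clear and hand in.

{"method": "arm_command", "body": {
  "targets": [
    [0, 0, 0, 0, 0],
    [0, 0, 0, 0, 0],
    [0, 0, 0, 0, 0],
    [0, 0, 0, 0, 0],
    [0, 0, 0, 0, 0],
    [0, 0, 0, 0, 0],
    [0, 0, 0, 0, 0],
    [0, 0, 0, 0, 0],
    [0, 0, 0, 0, 0],
    [0, 0, 0, 0, 0]
  ]
}}

```text
clock: 15.7
position: [0.5729, 0.3352, 0.1949]
ee_rot: [0.382, -0.595, 0.595, -0.382]
ft_force: [0.1, 0.1, -0.5]
grip_width: 0.004
```

{"method": "arm_command", "body": {
  "targets": [
    [0, 0, 0, 0, 0],
    [0, 0, 0, 0, 0],
    [0, 0, 0, 0, 0],
    [0, 0, 0, 0, 0],
    [0, 0, 0, 0, 0],
    [0, 0, 0, 0, 0],
    [0, 0, 0, 0, 0],
    [0, 0, 0, 0, 0],
    [0, 0, 0, 0, 0],
    [0, 0, 0, 0, 0]
  ]
}}

```text
clock: 16.53
position: [0.5729, 0.3353, 0.1949]
ee_rot: [0.382, -0.595, 0.595, -0.382]
ft_force: [-0.1, 0.7, -0.0]
grip_width: -0.0
```

{"method": "arm_command", "body": {
  "targets": [
    [0, -1, 0, 0, 0],
    [0, -3, 0, 0, 0],
    [0, -5, 0, 0, 0],
    [0, -7, 0, 0, 0],
    [0, -8, 0, 0, 0],
    [0, -8, 0, 0, 0],
    [0, -8, 0, 0, 0]
  ]
}}

```text
clock: 17.12
position: [0.5729, 0.3353, 0.275]
ee_rot: [0.382, -0.595, 0.595, -0.382]
ft_force: [0.2, -0.2, -0.6]
grip_width: -0.002
```

```bash
python3 peg.py; python3 st.py; python3 - <<'E'
from workcell import manip; import cv2,numpy as np
for n in('scene','side'):
    a=cv2.imread(f'pics/{n}0.png')[:,:,::-1]; b=manip.camera(n)
    B={'scene':dict(blue=(342,200,380,240),yellow=(170,132,202,168),bird=(203,118,240,148),pot=(138,160,180,208),tool=(185,245,222,285)),'side':dict(lamp=(136,240,192,310),green=(196,288,232,330),blue=(270,294,306,336),yellow=(275,132,304,166),bird=(313,150,348,182),pot=(218,115,252,168))}[n]
    for k,(x,y,X,Y) in B.items():
        r=cv2.matchTemplate(b[y-8:Y+8,x-8:X+8],np.ascontiguousarray(a[y:Y,x:X]),cv2.TM_CCOEFF_NORMED); _,v,_,l=cv2.minMaxLoc(r); print(n,k,'shift px',l[0]-8,l[1]-8,round(v,3))
manip.hand_in()
E
```

```text
scene 60 peg [ 0.5167 -0.1539] r 0.132 dog yaw 1.141 want 1.141
side 67 peg [ 0.5176 -0.1561] r 0.134 dog yaw 1.154 want 1.141
t 17.22 pos [0.5727 0.3348 0.2735] yaw -0.429 down [-0.001 -0.001 -1.   ] F [-0.4  0.1 -0.1] w -0.003
scene blue shift px -2 -6 0.359
scene yellow shift px 0 0 0.996
scene bird shift px 0 0 0.822
scene pot shift px 0 0 0.993
scene tool shift px 0 0 0.993
side lamp shift px 0 0 0.999
side green shift px 0 0 0.822
side blue shift px 0 0 0.822
side yellow shift px 0 0 0.937
side bird shift px 0 0 0.951
side pot shift px 8 -8 0.211
the job is handed in; nothing more can be done
```

I pushed the red peg about 1.1 rad counter-clockwise with the closed fingers until the dog faced the lamp, then backed off. I then pointed from above at the dog's head for about 2.5 s and at the green lid for about 2.5 s. The arm rose clear and I handed the job in at about 17 s; no verdict was reported.

- **Dog and lamp:** the last pictures put the dog's heading at 1.141 rad (scene camera) and 1.154 rad (side camera). My estimate of the lamp's bearing was 1.141 rad, and the tolerance is about ±0.16 rad. The heading had not changed since the push.
- **Pointing:** by my measured positions the grasp point was within about 3 mm sideways of both targets. It was about 53 mm above the head and 57 mm above the lid.
- **Forces:** the wrist readings at the end of each move stayed below about 2 N throughout.
- **Loose things:** every object matched its starting place with zero pixel shift in at least one camera. Two of these matches failed: the blue jar in the scene view (score 0.36) and the brush pot in the side view (0.21). I think the arm was in front of them, but I did not view those pictures. In the other camera both showed zero shift, though the blue jar's match there was moderate (0.82).

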